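# Clamp a bearing block in the cam fixture

## Robot

A 7-joint arm with a two-finger parallel gripper is mounted at the origin on the work surface. World frame = base frame: x ahead of the robot, y to its left, z up, the work surface at z = 0. Lengths are in m, angles in rad, forces in N, time in s.
With the tool pointing down it reaches from about 0.425 to 0.925 m from the base axis. Payload 6.8 kg.
Tool frame: the origin (TCP) lies at the very end of the fingers, on their centre line; the grasp point (between the pads) lies 19 mm behind it; z points along the fingers, y is the line along which they close (so a half turn about z gives the same grasp; the last joint's range is limited). The gripper opens to 85 mm and grips with 20 to 120 N. Pads are 22 mm wide; open, the fingers measure 114 mm over their backs; the gripper's body (76 mm by 85 mm) begins 54 mm behind the grasp point. The pads swing forward as they close: fully open they stand 13 mm farther back than shut.
Start: joints at [1.219, 0.477, 0.022, 1.555, -0.011, 1.109, -0.083], TCP at [0.163, -0.655, 0.231] pointing down, gripper open.
Joint ranges: [-2.96, 2.96], [-0.34, 2.1], [-1.41, 1.46], [0.24, 2.44], [-1.37, 4.51], [0.17, 1.92], [-2.96, 2.96]. Speed limits (rad/s): [2.39, 2.39, 3.14, 3.14, 3.14, 3.14, 3.14].

## Interface

Orientations are given as a rotation vector (axis times angle).
In Python, from bench import get_obs, viewer, r gives the robot as it stands. The module is installed in compiled form; this text tells all that it offers.
- The arm moves only by the tool play_rows, never from a script. Its argument "commands" is a list that holds one entry, the list of rows, each a list of 5 numbers: the gripper's target within -1 to 1 (shut at 1, half-way at 0, fully open at -1), then the shift along the tool's x, y, z scaled (see below), then the turn about the tool's z scaled (see below). A call has 1 to 12 rows; each row is the pose to reach, as a shift and turn from the pose commanded when the call began, along the tool's axes at that moment; what a row does not reach only later rows make up. The controller multiplies each number of a shift by 0.2 m and each number of a turn by pi/2 rad. A row lasts 1/12 s, in which the tool goes at most 41.7 mm and 7.16 degrees, less where a joint would pass 70% of its speed; a pose out of reach is approached as far as the arm can. A call with a number of a shift or a turn outside -1 to 1 is refused whole. A call with a gripper value outside its range is refused whole. The fingers move at their own pace and stop on an object; "grip_force" is the grip in N (left out, the last holds). Time passes only in rows, so rows that repeat a pose let the fingers close. It gives the time, the measured TCP pose, the force, the opening and the grip force at its end, in the units of the state.
- get_obs(): the state, without advancing time (a new reading comes with each control period).
- viewer.grab_frame(name): name is "side" or "top"; returns a dict with "pixels" (384x512x3 uint8, red, green, blue), "fovy" (degrees; the focal length in pixels is half the picture's height over the tangent of half this angle, whatever the lens; pixels are square), "cx", "cy" (the principal point, pixels), "distortion" ([k1, k2, p1, p2, k3] as OpenCV has them; the pictures are not rectified), "world_to_cam" (4x4, takes a point from world to camera coordinates). Camera axes: x right, y up, looking along -z (the intrinsics and any distortion apply to the point x, -y, -z); pixel columns grow to the right and rows downward; lengths in m; the calibration is good to about 2 mm. A picture is of the moment at which its call begins. There is no depth.
- r.hand_in(): hands the job in; it is judged then, once.
Trained networks look in a picture, given as the dict that the camera call returned (one of the last four; its "shot" number tells which), for a name from the list of things; names that differ only in an ending like _2 or _b are one class to them, and where a whole thing is asked for, a point or a joint stands for the part that bears it (a point fixed in the world has none). Each returns a list of dicts, best first, with "score" (0 to 1); they miss things now and then, are a little off and sometimes report something else, mostly with a low value. They report only what shows in the picture. A call takes as long as a camera call. They do not tell look-alikes from the thing itself.
- viewer.trace(picture, thing): "pixels" (384x512 bool, what is visible of it) and "rect" ([left, top, right, bottom] in pixels, round what is visible of it).
The state is a dict: "clock": time; "joints": joint angles; "qvel": joint speeds; "tau": joint torques, N m; "tcp_pos": TCP position; "orientation": TCP orientation; "contact_force": force on the tool from outside, world axes, zero at the start; "moment": the same for the moment, N m; "grip_width": finger opening in m; "gripper_force": force on a finger pad.
Only numpy, scipy, OpenCV 4.12 (cv2) and the standard library are available. Lean on these libraries where they do the work, as an engineer would, in place of code of your own. Each camera call takes 0.05 s, during which the arm holds its last target. There are 200 camera calls.

## Task

Set the aluminium bearing block flat on the blue cam fixture between the jaws and slide it gently up against the end stop. Then crank the camshaft clockwise by its red grip until the follower rests in the cam's flat dwell, so that the jaw keeps the block clamped at full force when you let go. Leave everything else on the bench where it is.

Things in the scene. Friction and masses are not known exactly. Their poses are not given: they have to be found in the camera images.
- block: The workpiece: aluminium bearing block, 0.2 to 0.33 kg, brass-bushed bore. Origin: centre of its underside, z up. Foot flange 44 mm along x, 84 mm along y, 12 mm high; on it a web 24 mm thick along x (flat faces at x = -12 and 12 mm), 50 mm along y, round on top, 55 mm high overall: grip the web across the 24 mm. Half a turn makes no difference.
- fixture: Blue cam clamping fixture, bolted down. Origin: centre of its underside; base 270 mm along x (anvil at -x, camshaft at +x), 130 mm along y. Its top, the bed the block rests on, is at z = 18 mm. The block lies between anvil and jaw, its 44 mm along the fixture's x, with 10 mm of play; clamped and against the end stop its origin is at x = -78, y = 0, z = 18 mm.
- anvil_face (a point): Foot of the flat face of the anvil (fixed jaw), at the fixture's x = -100 mm, y = 0, bed height. The face looks to +x and is 12 mm high, 104 mm wide (rib behind it 22 mm high). The bed between anvil and jaw is clear from the end stop's tip (y = -42 mm) to y = 65 mm.
- end_stop: End stop on the fixture's -y side of the block's place: a steel pin 8 mm in diameter on a small blue foot, nothing of it higher than 10 mm over the bed. Origin at the pin's tip, at bed height, axes as the fixture's: the end of the block's flange touches it when the block's origin is 42 mm from it along the fixture's y.
- jaw: Moving jaw, 14 mm thick, 84 mm wide, 12 mm high, brass face. Origin: bottom centre of the face, which looks to the fixture's -x; open it stands at x = -46 mm. The cam drives its carriage 16 mm towards the anvil; the jaw floats on springs before it: once it meets the block it stands still while the last third of the rise compresses the springs (40 N at first touch, 58 N in the dwell).
- crank_axis (a point): Point on the vertical camshaft axis (fixture x = 79, y = 0 mm), 92 mm above the bench, level with the middle of the red grip. The cam lies low under a blue bridge and pushes on the roller (follower) of the jaw's carriage; the parts between jaw and camshaft are up to 48 mm high, the shaft itself 82 mm.
- grip_mid (a point): Middle of the red crank grip: an upright cylinder 24 mm in diameter, 46 mm tall (69 to 115 mm above the bench), free to spin on its pin, 75 mm from the camshaft axis; the crank arm under it reaches up to 67 mm. Pinched firmly from above, it can be carried round the axis without turning the gripper.
- crank (a joint): Crank angle, rad, growing clockwise seen from above; at 0 the arm points to the fixture's +y, at pi/2 to its +x. No end stops. The arm is clamped to the camshaft at an angle that differs from day to day, so this angle does not tell where the dwell is: it begins anywhere from 2.0 to 3.9 rad and spans 0.5 rad.
- crank_grip: The red grip (origin 23 mm under grip_mid). Its feel: at first only friction, about 1 N; as the cam lifts the follower it pushes back with 2 to 3 N, then 7 to 14 N once the jaw has met the block; let go there, the crank springs back. In the dwell the push falls to friction alone and the crank stays as left. Past the dwell the cam drops off, drives the crank on and opens the jaw.
- vblock: Bystander: dark steel V-block, 56 x 40 x 40 mm, origin at the centre of its underside.
- flat_file: Bystander: flat file with a wooden handle, 330 mm long; origin at the root of the blade.
- small_file: Bystander: smaller file with a red handle, 290 mm long; origin at the root of the blade.
- caliper: Bystander: vernier caliper, 190 mm long, lying flat; origin at the middle of its beam.
- brush: Bystander: hand brush lying on the bench; origin under its middle.
- hacksaw: Bystander: blue hacksaw lying on its side; origin at the handle end of the blade.
Not all that is in view belongs to the job. There is more than one size of the block; the one meant has the size given above.

How it is judged:
On the way, in this order (a step that is already met when the one before it is completed fails the run):
1. the block lies flat on the bed against the end stop, released, between the open jaws (z of block in the frame of fixture between 0.0165 and 0.0205 m and y of block in the frame of fixture between -0.003 and 0.0025 m and x of block in the frame of fixture between -0.082 and -0.066 m and contact force between the fingers and block below 0.5 N and contact force between jaw and block below 5 N), for 0.2 s.
2. the jaw clamps the block at full force with the cam in its dwell (contact force between jaw and block above 50 N), for 0.2 s.
At the end, for the whole second after the job is handed in: The released crank stands still with the follower in the dwell: the jaw presses on the block with more than 50 N (58 N is normal). The block lies flat on the bed against the anvil (within 2.5 mm) and the end stop (within 2.5 mm), square to the jaws within 0.04 rad, at rest (contact force between jaw and block above 50 N and x of block in the frame of fixture between -0.081 and -0.0755 m and y of block in the frame of fixture between -0.003 and 0.0025 m and z of block in the frame of fixture below 0.0205 m and angle between block's own z axis and vertical below 0.05 rad and angle between the x axis of block and the x axis of fixture, either way round below 0.04 rad and velocity of joint crank between -0.05 and 0.05 rad/s and linear speed of block below 0.01 m/s); the robot touches nothing.
It fails at once if the block is rammed into the end stop with more than 35 N (contact force between block and end_stop above 35 N).
It fails at once if a bystander is moved by more than 15 mm (distance of any of vblock, flat_file, small_file, caliper, brush, hacksaw from where it was at the start of the episode above 0.015 m).
It also fails if it takes over 72 s, if anything falls off the work surface, if the arm or the gripper's body presses on something with over 40 N, if the wrist force passes 120 N, or if a joint passes its speed limit or range.

## Working session

There is one attempt and no reset: what is moved stays moved. The work goes in short steps, Python scripts to look and compute and a tool call to move; the robot and the scene stay as the last step left them, time stands still between calls to the robot, and variables do not carry over. Pictures are saved under pics/ and viewed, at most 10 in all, crops included, and the job is handed in when it is done.

Besides the shell and the picture viewer there is one more tool, called after ">>>" by a JSON object that holds its "method" and its "body". play_rows: Moves the arm, as the interface text tells. Shifts and turns lie within -1 to 1; 1 stands for 0.2 m of shift or pi/2 rad of turn. Its arguments: {"type":"object","properties":{"commands":{"type":"array","items":{"type":"array","items":{"type":"array","items":{"type":"number","minimum":-1,"maximum":1}}}},"grip_force":{"type":"number"}},"required":["commands"]}

```bash
mkdir -p pics; cat > h.py <<'E'
import numpy as np, cv2
from bench import get_obs, viewer, r
def K(f):
    fl=192/np.tan(np.radians(f["fovy"])/2)
    return np.array([[fl,0,f["cx"]],[0,fl,f["cy"]],[0,0,1.]])
def proj(f,P):
    P=np.atleast_2d(P).astype(float); W=np.array(f["world_to_cam"])
    c=P@W[:3,:3].T+W[:3,3]; c=c*[1,-1,-1]
    return cv2.projectPoints(c,np.zeros(3),np.zeros(3),K(f),np.array(f["distortion"],float))[0][:,0]
def back(f,uv,z):
    uv=np.array(uv,float).reshape(-1,1,2)
    n=cv2.undistortPoints(uv,K(f),np.array(f["distortion"],float))[:,0]
    W=np.array(f["world_to_cam"]);R=W[:3,:3];o=-R.T@W[:3,3]
    d=np.c_[n[:,0],-n[:,1],-np.ones(len(n))]@R
    return o+d*((z-o[2])/d[:,2])[:,None]
def save(f,n): cv2.imwrite("pics/"+n,f["pixels"][:,:,::-1])
E
python3 - <<'E'
from h import *
a=viewer.grab_frame("top");b=viewer.grab_frame("side")
save({"pixels":np.vstack([a["pixels"]])},"t0.png");save(b,"s0.png")
for n,f in(("top",a),("side",b)):
    W=np.array(f["world_to_cam"]);print(n,-W[:3,:3].T@W[:3,3],f["fovy"],f["distortion"])
    for t in("block","fixture","crank_grip","jaw","end_stop","vblock"):
        for d in viewer.trace(f,t)[:3]:
            m=d["pixels"];print(t,round(d["score"],2),d["rect"],m.sum(),np.argwhere(m).mean(0)[::-1].round(1))
o=get_obs();print(o["clock"],o["tcp_pos"],o["orientation"],o["grip_width"])
E
```

```text
top [0.43202221 0.01992159 1.69508795] 42.84915819923158 [-0.0532177  0.         0.         0.         0.       ]
block 0.66 [165.7, 163.1, 186.2, 188.0] 323 [175.6 175.3]
block 0.62 [198.7, 230.8, 232.4, 256.4] 521 [215.3 242.1]
block 0.44 [194.3, 140.6, 209.3, 156.5] 155 [200.9 147. ]
fixture 0.67 [216.2, 158.0, 304.2, 214.2] 3042 [258.2 185.4]
crank_grip 0.64 [216.4, 158.2, 304.1, 215.9] 2956 [258.3 185.4]
jaw 0.67 [243.1, 173.4, 251.8, 193.5] 67 [246.9 182.5]
jaw 0.29 [280.9, 167.7, 289.9, 170.3] 32 [284.5 167.5]
vblock 0.57 [163.8, 205.0, 188.4, 225.4] 234 [176.9 216.2]
side [0.17084602 0.76358444 1.02308643] 45.87861076413598 [-0.0568022  0.         0.         0.         0.       ]
block 0.8 [161.7, 225.2, 184.9, 246.5] 317 [173.1 235.4]
block 0.71 [174.7, 258.7, 203.9, 293.2] 511 [188.1 276.2]
fixture 0.97 [200.2, 150.6, 296.6, 247.5] 3764 [247.8 202.8]
crank_grip 0.55 [240.7, 151.1, 251.4, 165.0] 110 [246.  158.4]
jaw 0.71 [229.7, 197.1, 251.9, 218.3] 161 [240.7 208. ]
end_stop 0.39 [242.0, 225.2, 250.2, 229.2] 71 [246.1 227. ]
end_stop 0.31 [199.4, 147.6, 294.3, 246.7] 3729 [247.8 202.9]
0.7 [ 0.1629259  -0.65503456  0.2313191 ] [3.11828456e+00 3.81971272e-01 9.12631667e-06] 0.08527240148554104
```

```bash
python3 - <<'E'
import cv2,numpy as np
a=cv2.imread("pics/t0.png")[120:280,140:340];b=cv2.imread("pics/s0.png")[130:310,140:320]
cv2.imwrite("pics/t0c.png",cv2.resize(a,None,fx=4,fy=3.75*16/15,interpolation=cv2.INTER_CUBIC)[:600])
cv2.imwrite("pics/s0c.png",cv2.resize(b,(600,600),interpolation=cv2.INTER_CUBIC))
E
```

```text
(no output)
```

View pics/t0.png

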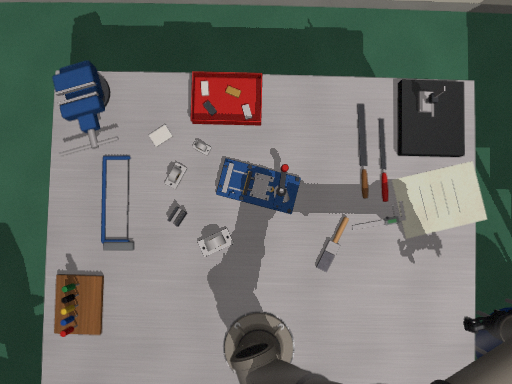

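View pics/t0c.png

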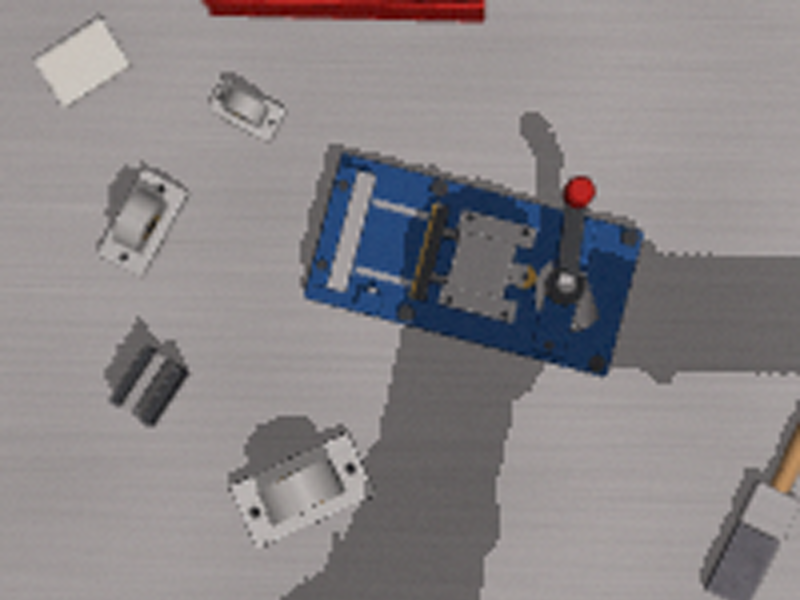

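View pics/s0c.png

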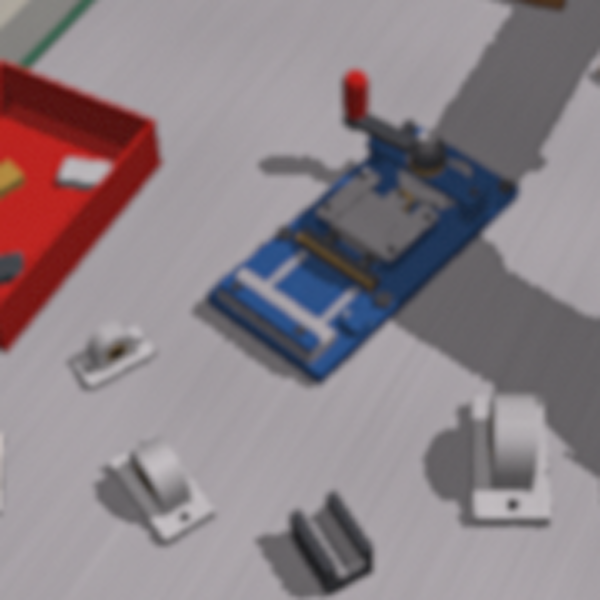

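The top view shows three bearing blocks, at about (175,175), (215,242) and (201,147). The mask area of the one at (175,175) suits the 44 x 84 mm block. The fixture is at (258,185), and the red grip is at about (284,168).

```bash
cat > fit.py <<'E'
from h import *
from scipy.optimize import minimize
S=4
def box(x0,x1,y0,y1,z0,z1): return np.array([[x,y,z] for x in(x0,x1) for y in(y0,y1) for z in(z0,z1)])
FIX=[box(-.135,.135,-.065,.065,0,.018)]
def arc(): 
    t=np.linspace(0,np.pi,15);return np.array([[x,.025*np.cos(a),.030+.025*np.sin(a)] for x in(-.012,.012) for a in t])
BLK=[box(-.022,.022,-.042,.042,0,.012),np.vstack([arc(),box(-.012,.012,-.025,.025,.01,.03)])]
def tf(P,p,z=0):
    c,s=np.cos(p[2]),np.sin(p[2]);return P@np.array([[c,s,0],[-s,c,0],[0,0,1]])+[p[0],p[1],z]
def sil(f,parts,p,z):
    im=np.zeros((384*S,512*S),np.uint8)
    for P in parts:
        q=(proj(f,tf(P,p,z))+.5)*S-.5
        cv2.fillConvexPoly(im,cv2.convexHull(np.round(q*16).astype(np.int32)),1,shift=4)
    return cv2.resize(im.astype(np.float32),(512,384),interpolation=cv2.INTER_AREA)
def fit(obs,parts,p0,z=0):
    def L(p): return sum(np.abs(sil(f,parts,p,z)-m).sum()/m.sum() for f,m in obs)
    best=None
    for d in(0,.1,-.1):
        o=minimize(L,np.array(p0)+[0,0,d],method="Nelder-Mead",options=dict(initial_simplex=np.array(p0)+[0,0,d]+np.array([[0,0,0],[.01,0,0],[0,.01,0],[0,0,.15]]),xatol=1e-4,fatol=1e-5))
        if best is None or o.fun<best.fun: best=o
    return best.x,best.fun
def red(f,rc):
    h=cv2.cvtColor(f["pixels"],cv2.COLOR_RGB2HSV);m=((h[...,0]<8)|(h[...,0]>172))&(h[...,1]>150)&(h[...,2]>60)
    k=np.zeros_like(m);l,t,r_,b=map(int,rc);k[t:b,l:r_]=1;return m&k
E
python3 - <<'E'
from fit import *
a=viewer.grab_frame("top");b=viewer.grab_frame("side")
def pick(f,t,uv):
    return min(viewer.trace(f,t),key=lambda d:np.hypot(*(np.argwhere(d["pixels"]).mean(0)[::-1]-uv)))["pixels"].astype(np.float32)
for nm,parts,ua,ub in(("block",BLK,(175,175),(173,235)),("fixture",FIX,(258,185),(248,203))):
    ma,mb=pick(a,nm,ua),pick(b,nm,ub)
    p0=back(a,ua,.01)[0][:2]
    R=[]
    for th in ((-.4,1.2) if nm=="fixture" else (-1.2,-.4,.4,1.2)):
        for o in([(a,ma)],[(b,mb)],[(a,ma),(b,mb)]): R.append((len(o),)+fit(o,parts,[*p0,th]))
    for x in R: print(nm,x[0],x[1].round(4),round(x[2],3))
# red grip
ra,rb=red(a,(270,150,300,185)),red(b,(230,140,262,175))
ca,cb=np.argwhere(ra).mean(0)[::-1],np.argwhere(rb).mean(0)[::-1]
print(ra.sum(),ca,rb.sum(),cb)
o=minimize(lambda P:((proj(a,P)[0]-ca)**2).sum()+((proj(b,P)[0]-cb)**2).sum(),[*back(a,ca,.1)[0][:2],.1],method="Nelder-Mead")
print("grip",o.x,o.fun, "big",back(a,(215,242),.01),"top112",back(a,ca,.112),"side92",back(b,cb,.092))
E
```

```text
block 1 [ 0.5826  0.3048 -2.0489] 0.096
block 1 [ 0.6932  0.1996 -2.69  ] 0.89
block 2 [ 0.5831  0.3046 -2.0608] 3.203
block 1 [0.5825 0.3047 1.0776] 0.096
block 1 [0.693  0.1996 0.4545] 0.891
block 2 [0.5829 0.3046 1.0624] 3.204
block 1 [0.5826 0.3046 1.0788] 0.095
block 1 [0.6932 0.2005 0.4678] 0.891
block 2 [0.5827 0.3046 1.0603] 3.205
block 1 [0.5825 0.3047 1.0768] 0.095
block 1 [0.6932 0.2002 0.4583] 0.891
block 2 [0.5823 0.3045 1.0378] 3.207
fixture 1 [ 0.5521  0.0154 -1.7867] 0.064
fixture 1 [0.5529 0.0151 1.3582] 0.096
fixture 2 [ 0.5525  0.0154 -1.7878] 0.16
fixture 1 [0.552  0.0154 1.3544] 0.064
fixture 1 [0.5532 0.0156 1.3542] 0.096
fixture 2 [0.5526 0.0154 1.3538] 0.16
42 [284.54761905 167.57142857] 65 [246.26153846 157.83076923]
grip [ 0.60861951 -0.07038426  0.09277942] 0.0012110028141761415 big [[0.3558799  0.15854806 0.01      ]] top112 [[ 0.6065814  -0.06927976  0.112     ]] side92 [[ 0.60892681 -0.07111849  0.092     ]]
```

```bash
cat >> h.py <<'E'
from scipy.spatial.transform import Rotation as Ro
def to(P,yaw=None,o=None):
    "scaled shift+turn to reach world P with tool y at yaw (line)"
    o=o or get_obs();R=Ro.from_rotvec(o["orientation"]).as_matrix()
    s=R.T@(np.array(P)-o["tcp_pos"])/.2
    y=np.arctan2(R[1,1],R[0,1]);t=0 if yaw is None else -(yaw-y)/(np.pi/2)
    return s.round(3),round(t,3)
E
python3 - <<'E'
from fit import *
a=viewer.grab_frame("top");b=viewer.grab_frame("side")
def pick(f,t,uv):
    return min(viewer.trace(f,t),key=lambda d:np.hypot(*(np.argwhere(d["pixels"]).mean(0)[::-1]-uv)))["pixels"].astype(np.float32)
ma,mb=pick(a,"block",(175,175)),pick(b,"block",(188,276))
for o in([(a,ma)],[(b,mb)],[(a,ma),(b,mb)]): print(fit(o,BLK,[.5826,.3047,1.07]))
print(to([.42,-.45,.231],1.06))
E
```

```text
(array([0.58191959, 0.30924071, 1.01977603]), np.float64(3.0390625))
(array([0.58350645, 0.30077092, 1.07656915]), np.float64(0.14541833102703094))
(array([0.58349415, 0.30154519, 1.07270274]), np.float64(3.199827194213867))
(array([ 1.495, -0.685,  0.002]), np.float64(-1.52))
```

>>> {"method": "play_rows", "body": {"commands": [[[-1,0.35,-0.1,0,-0.08],[-1,0.7,-0.2,0,-0.16],[-1,0.9,-0.4,0,-0.24],[-1,1,-0.6,0,-0.32],[-1,1,-0.8,0,-0.4],[-1,1,-1,0,-0.48],[-1,1,-1,0,-0.56],[-1,1,-1,0,-0.64],[-1,1,-1,0,-0.72],[-1,1,-1,0,-0.8]]], "grip_force": 50}}

```text
clock: 2.03
tcp_pos: [0.3092, -0.4114, 0.2318]
orientation: [2.296, 2.144, -0.001]
contact_force: [0.7, -0.5, -0.1]
grip_width: 0.0849
gripper_force: 0.0
```

```bash
python3 - <<'E'
from h import *
print(get_obs()["joints"],to([.583,.303,.231],1.075),to([.58,-.1,.23],1.075))
E
```

```text
[ 1.07583022  0.23203596 -0.31437169  1.91714696  0.0848115   1.00438872
  0.65539268] (array([3.657e+00, 1.122e+00, 2.000e-03]), np.float64(-0.728)) (array([1.646, 1.244, 0.008]), np.float64(-0.728))
```

>>> {"method": "play_rows", "body": {"commands": [[[-1,0.1,0.3,0,-0.08],[-1,0.25,0.6,0,-0.16],[-1,0.4,0.8,0,-0.24],[-1,0.6,1,0,-0.32],[-1,0.8,1,0,-0.4],[-1,1,1,0,-0.48],[-1,1,1,0,-0.56],[-1,1,1,0,-0.64],[-1,1,1,0,-0.72]]]}}

```text
clock: 2.78
tcp_pos: [0.5258, -0.2233, 0.2319]
orientation: [0.79, 3.039, 0.003]
contact_force: [-0.3, -0.5, -0.2]
grip_width: 0.0854
gripper_force: 0.0
```

```bash
python3 - <<'E'
from h import *
print(get_obs()["joints"],to([.583,.303,.231],1.075))
E
```

```text
[ 0.78984783  0.3731827  -0.62740401  1.77537117  0.24421209  1.07058834
  1.13932785] (array([1.032, 2.438, 0.009]), np.float64(-0.008))
```

>>> {"method": "play_rows", "body": {"commands": [[[-1,0.1,0.19,0,0],[-1,0.17,0.38,0,0],[-1,0.25,0.58,0,0],[-1,0.34,0.78,0,0],[-1,0.42,0.95,0,0],[-1,0.44,1,0,-0.008]]]}}

```text
clock: 3.28
tcp_pos: [0.5472, -0.0032, 0.2323]
orientation: [0.779, 3.043, 0.006]
contact_force: [-0.6, 0.8, 0.8]
grip_width: 0.0854
gripper_force: 0.0
```

>>> {"method": "play_rows", "body": {"commands": [[[-1,0.1,0.19,0,0],[-1,0.17,0.38,0,0],[-1,0.25,0.58,0,0],[-1,0.34,0.78,0,0],[-1,0.42,0.95,0,0],[-1,0.44,1,0,0]]]}}

```text
clock: 3.78
tcp_pos: [0.5666, 0.2144, 0.2321]
orientation: [-0.78, -3.042, -0.008]
contact_force: [0.5, 0.7, 1.5]
grip_width: 0.0857
gripper_force: 0.0
```

```bash
python3 - <<'E'
from h import *
print(get_obs()["joints"],to([.583,.303,.15],1.075))
E
```

```text
[ 0.09137421  0.46054454 -0.74282967  1.68994252  0.33589566  1.12077363
  0.32227212] (array([0.14 , 0.426, 0.413]), np.float64(-0.004))
```

Move above the block, lower to 0.1 m and take a look.

>>> {"method": "play_rows", "body": {"commands": [[[-1,0.07,0.2,0.1,0],[-1,0.14,0.38,0.25,0],[-1,0.14,0.426,0.45,-0.004],[-1,0.14,0.426,0.6,-0.004],[-1,0.14,0.426,0.6,-0.004],[-1,0.14,0.426,0.6,-0.004]]]}}

```text
clock: 4.28
tcp_pos: [0.5841, 0.2928, 0.1094]
orientation: [-0.782, -3.039, 0.006]
contact_force: [-0.2, 0.7, 0.7]
grip_width: 0.0856
gripper_force: 0.0
```

```bash
python3 - <<'E'
from h import *
o=get_obs();print(o["tcp_pos"],to([.583,.303,.028],1.075))
a=viewer.grab_frame("top");b=viewer.grab_frame("side")
pa,pb=proj(a,[o["tcp_pos"]])[0].astype(int),proj(b,[[.583,.303,.03]])[0].astype(int)
def c(f,p):return cv2.resize(f["pixels"][p[1]-25:p[1]+25,p[0]-25:p[0]+25],(400,400),interpolation=2)
save({"pixels":np.hstack([c(a,pa),c(b,pb)])},"g1.png")
E
```

```text
[0.58412232 0.29283255 0.10944375] (array([0.028, 0.044, 0.407]), np.float64(-0.005))
```

View pics/g1.png

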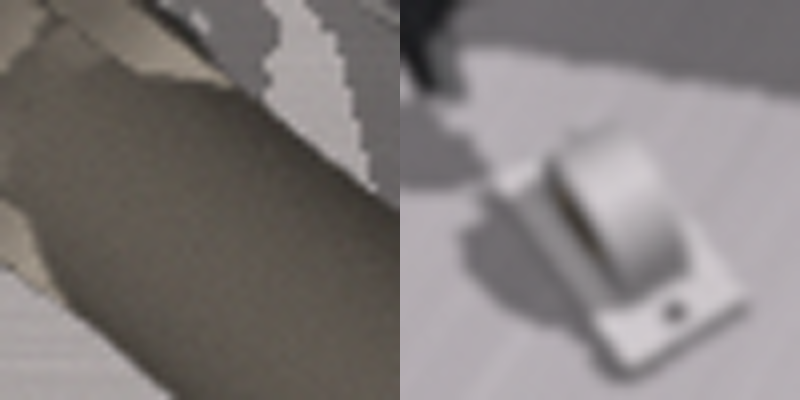

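The wrist camera-side crop shows the block at the middle right, unobstructed. The arm hides the top view. The gripper is about 10 mm short, so I correct that and go down.

>>> {"method": "play_rows", "body": {"commands": [[[-1,0.028,0.044,0,-0.005],[-1,0.028,0.044,0.1,-0.005],[-1,0.028,0.044,0.2,-0.005],[-1,0.028,0.044,0.2,-0.005]]]}}

```text
clock: 4.72
tcp_pos: [0.584, 0.3039, 0.0704]
orientation: [-0.771, -3.045, 0.002]
contact_force: [-0.7, -1.0, 0.2]
grip_width: 0.0855
gripper_force: 0.0
```

```bash
python3 - <<'E'
from fit import *
o=get_obs();print(o["tcp_pos"],to([.583,.303,.026],1.075))
b=viewer.grab_frame("side")
m=min(viewer.trace(b,"block"),key=lambda d:np.hypot(*(np.argwhere(d["pixels"]).mean(0)[::-1]-(188,276))))["pixels"].astype(np.float32)
print(m.sum(),fit([(b,m)],BLK,[.583,.303,1.07]))
E
```

```text
[0.58395274 0.30387395 0.0703525 ] (array([ 0.002, -0.006,  0.222]), np.float64(-0.0))
522.0 (array([0.58348122, 0.30069839, 1.08111116]), np.float64(0.09770114719867706))
```

>>> {"method": "play_rows", "body": {"commands": [[[-1,0,-0.008,0.08,0],[-1,0,-0.008,0.16,0],[-1,0,-0.008,0.222,0],[-1,0,-0.008,0.222,0],[1,0,-0.008,0.222,0],[1,0,-0.008,0.222,0],[1,0,-0.008,0.222,0],[1,0,-0.008,0.222,0],[1,0,-0.008,0.222,0],[1,0,-0.008,0.222,0],[1,0,-0.008,0.222,0],[1,0,-0.008,0.222,0]]], "grip_force": 60}}

```text
clock: 5.82
tcp_pos: [0.5842, 0.3033, 0.0276]
orientation: [0.771, 3.045, 0.001]
contact_force: [-0.2, -1.0, 5.6]
grip_width: 0.0229
gripper_force: 60.7
```

```bash
python3 - <<'E'
from h import *
F=[.5526,.0154,-1.788]
c,s=np.cos(F[2]),np.sin(F[2]);f=lambda x,y:[F[0]+c*x-s*y,F[1]+s*x+c*y]
P=f(-.077,.014);print(P,to([*P,.026],1.3536))
E
```

```text
[np.float64(0.5828645423245267), np.float64(0.08757380049496447)] (array([-0.508, -0.952,  0.008]), np.float64(-0.178))
```

>>> {"method": "play_rows", "body": {"commands": [[[1,0,0,-0.15,0],[1,0,0,-0.3,0],[1,-0.02,-0.08,-0.4,-0.02],[1,-0.1,-0.2,-0.4,-0.06],[1,-0.2,-0.35,-0.4,-0.1],[1,-0.3,-0.5,-0.4,-0.14],[1,-0.4,-0.65,-0.4,-0.178],[1,-0.45,-0.8,-0.4,-0.178],[1,-0.5,-0.93,-0.4,-0.178],[1,-0.508,-0.952,-0.4,-0.178],[1,-0.508,-0.952,-0.4,-0.178],[1,-0.508,-0.952,-0.4,-0.178]]]}}

```text
clock: 6.82
tcp_pos: [0.5823, 0.0875, 0.1066]
orientation: [-0.34, -3.123, -0.001]
contact_force: [-0.1, 0.9, -2.8]
grip_width: 0.0231
gripper_force: 59.9
```

```bash
python3 - <<'E'
from h import *
o=get_obs();print(o["contact_force"],o["grip_width"],to([.5828,.0876,.048],1.3536))
a=viewer.grab_frame("top");b=viewer.grab_frame("side")
F=[.5526,.0154,-1.788]
c,s=np.cos(F[2]),np.sin(F[2]);f=lambda x,y,z:[F[0]+c*x-s*y,F[1]+s*x+c*y,z]
q=[f(-.1,-.052,.03),f(-.1,.052,.03),f(-.046,-.042,.03),f(-.046,.042,.03),f(-.078,-.042,.023),f(.135,.065,.018),f(-.135,-.065,.018),f(-.135,.065,.018)]
im=b["pixels"];u=proj(b,q)
k=(190,140,300,250)
z=cv2.resize(im[k[1]:k[3],k[0]:k[2]],(600,600),interpolation=2)
for p in u: cv2.circle(z,tuple(int(v) for v in ((p+.5-[k[0],k[1]])*600/110)),3,(0,255,0),1)
save({"pixels":z},"p1.png")
E
```

```text
[-0.08026474  0.85249235 -2.83662044] 0.023087569675945337 (array([-0.003,  0.001,  0.293]), np.float64(0.0))
```

View pics/p1.png

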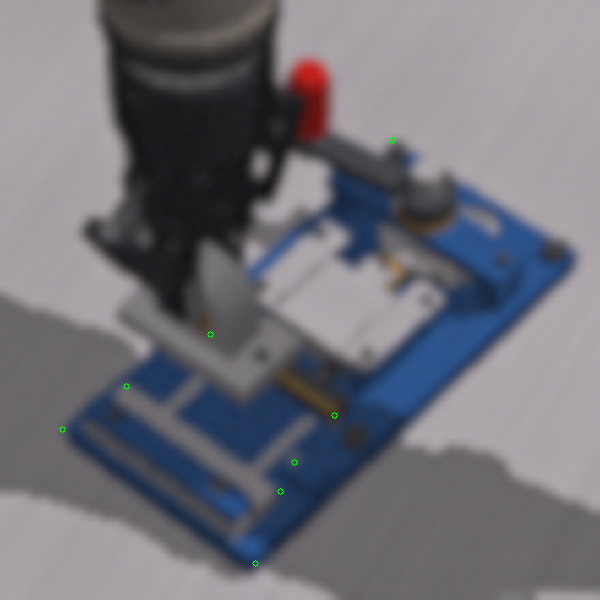

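The projected anvil ends (280,491) and (126,386) and the base corners (62,430) and (255,563) fall on the fixture, so the fixture pose is good. The block is held parallel to the anvil. I shift 4 mm towards the jaw to centre it in the gap, then lower.

>>> {"method": "play_rows", "body": {"commands": [[[1,0,-0.02,0.05,0],[1,0,-0.02,0.12,0],[1,0,-0.02,0.18,0],[1,0,-0.02,0.23,0],[1,0,-0.02,0.26,0],[1,0,-0.02,0.275,0],[1,0,-0.02,0.285,0],[1,0,-0.02,0.285,0],[1,0,-0.02,0.285,0]]]}}

```text
clock: 7.67
tcp_pos: [0.582, 0.0836, 0.0503]
orientation: [0.339, 3.123, 0.0]
contact_force: [0.3, 1.0, -2.7]
grip_width: 0.0229
gripper_force: 59.9
```

```bash
python3 - <<'E'
from h import *
o=get_obs();print(o["contact_force"],o["tcp_pos"],o["moment"])
a=viewer.grab_frame("top");b=viewer.grab_frame("side")
k=(195,150,285,250)
z=np.hstack([cv2.resize(b["pixels"][180:250,195:265],(400,400),interpolation=2),cv2.resize(a["pixels"][150:220,205:275],(400,400),interpolation=2)])
save({"pixels":z},"p2.png")
E
```

```text
[ 0.33145247  0.95112628 -2.70865131] [0.58204734 0.08356259 0.05025594] [-0.00755826 -0.01012905 -0.0166178 ]
```

View pics/p2.png

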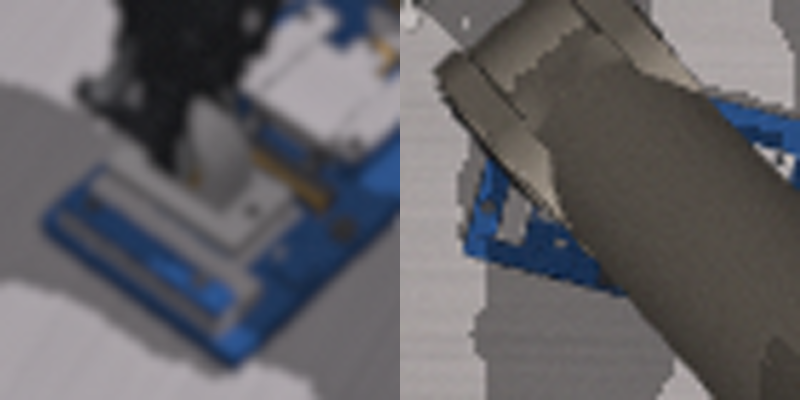

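In the left half the block sits between the grey anvil and the brass jaw, with no contact force. I lower it onto the bed.

>>> {"method": "play_rows", "body": {"commands": [[[1,0,0,0.008,0],[1,0,0,0.014,0],[1,0,0,0.019,0],[1,0,0,0.021,0],[1,0,0,0.021,0],[1,0,0,0.021,0]]]}}

```text
clock: 8.27
tcp_pos: [0.5817, 0.0834, 0.0457]
orientation: [0.339, 3.123, 0.0]
contact_force: [-0.3, -0.2, -2.1]
grip_width: 0.0228
gripper_force: 59.9
```

>>> {"method": "play_rows", "body": {"commands": [[[1,0,0,0.004,0],[1,0,0,0.006,0],[1,0,0,0.008,0],[1,0,0,0.008,0]]]}}

```text
clock: 8.6
tcp_pos: [0.5818, 0.0834, 0.0456]
orientation: [0.339, 3.123, -0.002]
contact_force: [-4.9, -2.5, 11.5]
grip_width: 0.0228
gripper_force: 62.0
```

>>> {"method": "play_rows", "body": {"commands": [[[1,0,0,-0.005,0],[1,0.005,0,-0.005,0],[1,0.01,0,-0.005,0],[1,0.015,0,-0.005,0],[1,0.02,0,-0.005,0],[1,0.025,0,-0.005,0],[1,0.03,0,-0.005,0],[1,0.035,0,-0.005,0],[1,0.035,0,-0.005,0]]]}}

```text
clock: 9.35
tcp_pos: [0.5755, 0.0851, 0.0456]
orientation: [0.339, 3.122, 0.001]
contact_force: [3.6, -0.8, 5.5]
grip_width: 0.0226
gripper_force: 60.9
```

Friction is about 3 N along the slide. I continue in small steps.

>>> {"method": "play_rows", "body": {"commands": [[[1,0.004,0,0,0],[1,0.008,0,0,0],[1,0.012,0,0,0],[1,0.015,0,0,0],[1,0.015,0,0,0]]]}}

```text
clock: 9.77
tcp_pos: [0.5726, 0.0857, 0.0456]
orientation: [0.339, 3.122, 0.001]
contact_force: [4.0, -1.6, 5.6]
grip_width: 0.0231
gripper_force: 61.0
```

>>> {"method": "play_rows", "body": {"commands": [[[1,0.004,0,0,0],[1,0.008,0,0,0],[1,0.01,0,0,0],[1,0.01,0,0,0]]]}}

```text
clock: 10.1
tcp_pos: [0.5707, 0.086, 0.0456]
orientation: [0.34, 3.122, 0.001]
contact_force: [3.7, -1.1, 5.2]
grip_width: 0.0229
gripper_force: 61.0
```

>>> {"method": "play_rows", "body": {"commands": [[[1,0.003,0,0,0],[1,0.006,0,0,0],[1,0.006,0,0,0]]]}}

```text
clock: 10.35
tcp_pos: [0.5704, 0.0861, 0.0457]
orientation: [0.34, 3.12, 0.001]
contact_force: [5.8, -0.8, 4.5]
grip_width: 0.0231
gripper_force: 60.8
```

>>> {"method": "play_rows", "body": {"commands": [[[1,0.003,0,0,0],[1,0.006,0,0,0],[1,0.006,0,0,0]]]}}

```text
clock: 10.6
tcp_pos: [0.5702, 0.0861, 0.0458]
orientation: [0.34, 3.118, 0.002]
contact_force: [9.4, -1.3, 2.4]
grip_width: 0.023
gripper_force: 60.5
```

>>> {"method": "play_rows", "body": {"commands": [[[1,0.003,0,0,0],[1,0.005,0,0,0],[1,0.005,0,0,0]]]}}

```text
clock: 10.85
tcp_pos: [0.5701, 0.0861, 0.046]
orientation: [0.341, 3.117, 0.002]
contact_force: [10.9, -1.5, 1.4]
grip_width: 0.0228
gripper_force: 60.4
```

The block has reached the end stop: the tool stands still while the force rises to 11 N. I relax the push and release.

>>> {"method": "play_rows", "body": {"commands": [[[1,-0.006,0,0.002,0],[1,-0.01,0,0.002,0],[1,-0.01,0,0.002,0],[0.1,-0.01,0,0.002,0],[0.1,-0.01,0,0.002,0],[0.1,-0.01,0,0.002,0],[0.1,-0.01,0,0.002,0],[0.1,-0.01,0,0.002,0],[0.1,-0.01,0,0,0],[0.1,-0.01,0,0,0]]]}}

```text
clock: 11.68
tcp_pos: [0.5684, 0.0863, 0.045]
orientation: [-0.339, -3.123, 0.0]
contact_force: [0.4, 0.9, -0.1]
grip_width: 0.0383
gripper_force: 0.0
```

>>> {"method": "play_rows", "body": {"commands": [[[0.1,-0.01,0,-0.05,0],[0.1,-0.01,0,-0.15,0],[0.1,-0.01,0,-0.3,0],[0.1,-0.01,0,-0.45,0],[0.1,-0.01,0,-0.6,0],[0.1,-0.01,0,-0.7,0],[0.1,-0.01,0,-0.7,0]]]}}

```text
clock: 12.27
tcp_pos: [0.5732, 0.0871, 0.1907]
orientation: [0.338, 3.115, 0.004]
contact_force: [0.7, 0.4, -0.0]
grip_width: 0.0387
gripper_force: 0.0
```

```bash
python3 - <<'E'
from fit import *
o=get_obs();print(o["tcp_pos"],o["joints"])
b=viewer.grab_frame("side");F=np.array([.5526,.0154,-1.788])
for d in viewer.trace(b,"block"):
    m=d["pixels"];ce=np.argwhere(m).mean(0)[::-1];print(d["score"],ce,m.sum())
    if np.hypot(*(ce-(230,215)))<25:
        p,l=fit([(b,m.astype(np.float32))],BLK,[.568,.086,-1.788],.018)
        R=np.array([[np.cos(F[2]),np.sin(F[2])],[-np.sin(F[2]),np.cos(F[2])]]);print(p,l,R@(p[:2]-F[:2]),p[2]-F[2])
rb=red(b,(230,140,262,175));cb=np.argwhere(rb).mean(0)[::-1];g=back(b,cb,.092)[0];print("grip",g,to([*g[:2],.18]))
save({"pixels":np.hstack([cv2.resize(b["pixels"][150:250,195:295],(600,600),interpolation=2)])},"p3.png")
E
```

```text
[0.57324162 0.08710915 0.19068683] [ 0.36175622  0.4810253  -0.81471416  1.79435236  0.40499053  1.032696
  0.74821138]
0.66 [292.48679679 267.91274397] 871
0.58 [232.8600823  213.72222222] 486
[ 0.57056091  0.0865141  -1.86758345] 0.08757716417312622 [-0.07331377  0.00221382] -0.07958345281394674
grip [ 0.61007831 -0.07239864  0.092     ] (array([-0.36 , -0.731,  0.032]), 0)
```

View pics/p3.png

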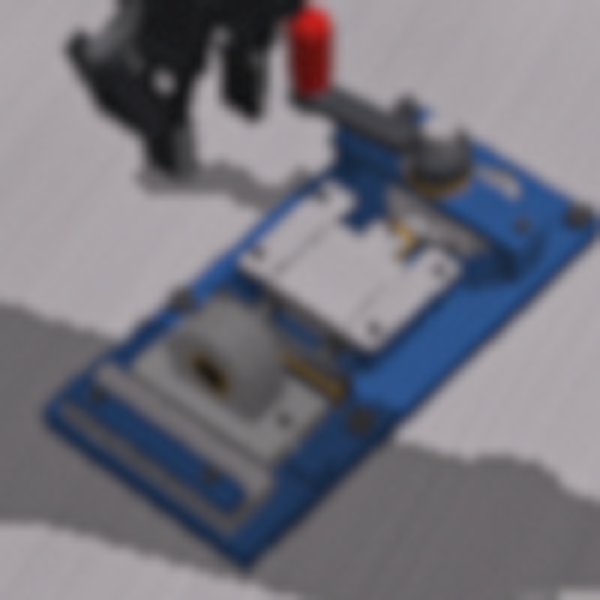

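The block lies at about (225,370) between anvil and jaw, against the stop, and was not disturbed. Next I go above the red grip at (312,55).

>>> {"method": "play_rows", "body": {"commands": [[[-0.4,-0.08,-0.16,0,0],[-0.4,-0.17,-0.34,0,0],[-0.4,-0.26,-0.52,0,0],[-0.4,-0.35,-0.68,0,0],[-0.4,-0.353,-0.725,0,0],[-0.4,-0.353,-0.725,0.1,0],[-0.4,-0.353,-0.725,0.15,0],[-0.4,-0.353,-0.725,0.15,0]]]}}

```text
clock: 13.03
tcp_pos: [0.6057, -0.0708, 0.1515]
orientation: [-0.338, -3.117, -0.0]
contact_force: [-0.5, 0.3, -0.5]
grip_width: 0.0602
gripper_force: 0.0
```

```bash
python3 - <<'E'
from h import *
o=get_obs();print(o["joints"],o["grip_width"],to([.609,-.071,.077],1.3536))
b=viewer.grab_frame("side");print(proj(b,[o["tcp_pos"]]))
save({"pixels":cv2.resize(b["pixels"][110:210,195:295],(600,600),interpolation=2)},"c1.png")
E
```

```text
[ 0.56202669  0.56976131 -0.75102481  1.74703833  0.44752037  1.01102354
  0.99869848] 0.060182265293803175 (array([-0.019,  0.003,  0.373]), np.float64(0.001))
[[247.14943944 143.20510815]]
```

View pics/c1.png

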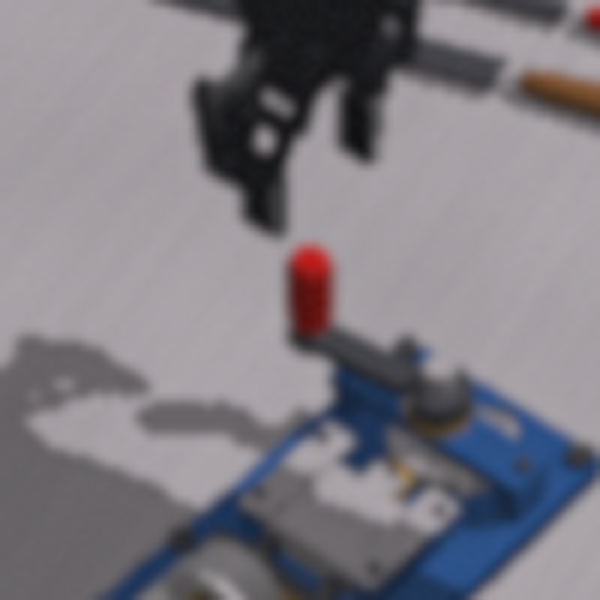

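The open fingers straddle the red grip at (312,290). I descend and pinch.

>>> {"method": "play_rows", "body": {"commands": [[[-0.4,-0.019,0.003,0.1,0],[-0.4,-0.019,0.003,0.2,0],[-0.4,-0.019,0.003,0.3,0],[-0.4,-0.019,0.003,0.365,0],[-0.4,-0.019,0.003,0.365,0],[1,-0.019,0.003,0.365,0],[1,-0.019,0.003,0.365,0],[1,-0.019,0.003,0.365,0],[1,-0.019,0.003,0.365,0],[1,-0.019,0.003,0.365,0],[1,-0.019,0.003,0.365,0],[1,-0.019,0.003,0.365,0]]], "grip_force": 80}}

```text
clock: 14.08
tcp_pos: [0.6132, -0.0711, 0.0839]
orientation: [0.339, 3.121, -0.0]
contact_force: [-1.6, 0.1, 6.1]
grip_width: 0.0215
gripper_force: 78.2
```

```bash
cat > arc.py <<'E'
import sys
from h import *
# usage: arc.py cx cy da n : rows carrying current TCP clockwise about the axis by da in n rows
cx,cy,da,n=map(float,sys.argv[1:5]);n=int(n)
o=get_obs();p=np.array(o["tcp_pos"]);d=p[:2]-[cx,cy];r0=np.hypot(*d);a=np.arctan2(d[1],d[0])
rr=float(sys.argv[5]) if len(sys.argv)>5 else r0
f=np.array(o["contact_force"])[:2];print("r",r0.round(4),"crank",round(-1.788+np.pi/2-a,3),"Ft",(f@[np.sin(a),-np.cos(a)]).round(1),"Fr",(f@[np.cos(a),np.sin(a)]).round(1))
for i in range(1,n+1):
    b=a-da*i/n;print([1,*[float(v) for v in to([cx+rr*np.cos(b),cy+rr*np.sin(b),p[2]],None,o)[0][:2]],0,0],end=", ")
print()
E
python3 arc.py .5366 -.062 1.2 12
```

```text
r 0.0771 crank -0.099 Ft 0.1 Fr -1.6
[1, -0.002, -0.039, 0, 0], [1, 0.0, -0.077, 0, 0], [1, 0.006, -0.115, 0, 0], [1, 0.016, -0.152, 0, 0], [1, 0.029, -0.189, 0, 0], [1, 0.046, -0.223, 0, 0], [1, 0.066, -0.256, 0, 0], [1, 0.089, -0.287, 0, 0], [1, 0.116, -0.315, 0, 0], [1, 0.145, -0.34, 0, 0], [1, 0.176, -0.363, 0, 0], [1, 0.209, -0.382, 0, 0],
```

```bash
python3 arc.py .5384 -.0620 0.96 12 .075
```

```text
r 0.0754 crank -0.096 Ft 0.1 Fr -1.6
[1, 0.0, -0.03, 0, 0], [1, 0.001, -0.06, 0, 0], [1, 0.004, -0.09, 0, 0], [1, 0.009, -0.119, 0, 0], [1, 0.017, -0.148, 0, 0], [1, 0.027, -0.177, 0, 0], [1, 0.04, -0.204, 0, 0], [1, 0.054, -0.23, 0, 0], [1, 0.071, -0.255, 0, 0], [1, 0.089, -0.279, 0, 0], [1, 0.11, -0.301, 0, 0], [1, 0.132, -0.321, 0, 0],
```

>>> {"method": "play_rows", "body": {"commands": [[[1,0,-0.03,0,0],[1,0.001,-0.06,0,0],[1,0.004,-0.09,0,0],[1,0.009,-0.119,0,0],[1,0.017,-0.148,0,0],[1,0.027,-0.177,0,0],[1,0.04,-0.204,0,0],[1,0.054,-0.23,0,0],[1,0.071,-0.255,0,0],[1,0.089,-0.279,0,0],[1,0.11,-0.301,0,0],[1,0.132,-0.321,0,0]]]}}

```text
clock: 15.08
tcp_pos: [0.5761, -0.1289, 0.084]
orientation: [0.339, 3.115, 0.002]
contact_force: [7.0, 1.2, 2.5]
grip_width: 0.0215
gripper_force: 78.5
```

```bash
python3 arc.py .5384 -.0620 0.6 10 .075
```

```text
r 0.0767 crank 0.841 Ft -6.7 Fr 2.4
[1, 0.023, -0.008, 0, 0], [1, 0.041, -0.021, 0, 0], [1, 0.06, -0.034, 0, 0], [1, 0.079, -0.045, 0, 0], [1, 0.1, -0.055, 0, 0], [1, 0.12, -0.064, 0, 0], [1, 0.141, -0.071, 0, 0], [1, 0.163, -0.077, 0, 0], [1, 0.185, -0.082, 0, 0], [1, 0.207, -0.086, 0, 0],
```

```bash
cat > arc2.py <<'E'
import sys
from h import *
# commanded crank angle c0 -> c1 in n rows, radius .075; tool x=-fixture y, tool y=-fixture x
c0,c1,n=float(sys.argv[1]),float(sys.argv[2]),int(sys.argv[3])
o=get_obs();p=np.array(o["tcp_pos"])[:2];d=p-[.5384,-.062];a=np.arctan2(d[1],d[0])
f=np.array(o["contact_force"])[:2]
print("r",np.hypot(*d).round(4),"crank",round((-.217-a)%6.283,3),"Ft",(f@[np.sin(a),-np.cos(a)]).round(1),"Fr",(f@[np.cos(a),np.sin(a)]).round(1))
for i in range(1,n+1):
    c=c0+(c1-c0)*i/n
    print([1,round(-.375*(np.cos(c)-np.cos(c0)),3),round(-.375*(np.sin(c)-np.sin(c0)),3),0,0],end=", ")
E
python3 arc2.py .864 1.2 6
```

```text
r 0.0767 crank 0.841 Ft -6.7 Fr 2.4
[1, np.float64(0.016), np.float64(-0.013), 0, 0], [1, np.float64(0.033), np.float64(-0.025), 0, 0], [1, np.float64(0.051), np.float64(-0.037), 0, 0], [1, np.float64(0.069), np.float64(-0.047), 0, 0], [1, np.float64(0.088), np.float64(-0.056), 0, 0], [1, np.float64(0.108), np.float64(-0.064), 0, 0],
```

>>> {"method": "play_rows", "body": {"commands": [[[1,0.016,-0.013,0,0],[1,0.033,-0.025,0,0],[1,0.051,-0.037,0,0],[1,0.069,-0.047,0,0],[1,0.088,-0.056,0,0],[1,0.108,-0.064,0,0],[1,0.108,-0.064,0,0],[1,0.108,-0.064,0,0]]]}}

```text
clock: 15.75
tcp_pos: [0.5511, -0.1379, 0.0839]
orientation: [0.341, 3.118, -0.002]
contact_force: [3.0, -1.2, 6.8]
grip_width: 0.0215
gripper_force: 79.0
```

```bash
sed -i 's/round(-.375/round(-.375*1./' arc2.py; sed -i 's/\[1,round(\(.*\),3),round(\(.*\),3),0,0\],end/[1,float(round(\1,3)),float(round(\2,3)),0,0],end/' arc2.py; python3 arc2.py 1.2 1.6 8
```

```text
r 0.077 crank 1.188 Ft -2.8 Fr 1.7
[1, 0.018, -0.006, 0, 0], [1, 0.036, -0.012, 0, 0], [1, 0.054, -0.016, 0, 0], [1, 0.072, -0.02, 0, 0], [1, 0.091, -0.023, 0, 0], [1, 0.109, -0.025, 0, 0], [1, 0.128, -0.025, 0, 0], [1, 0.147, -0.025, 0, 0],
```

>>> {"method": "play_rows", "body": {"commands": [[[1,0.018,-0.006,0,0],[1,0.036,-0.012,0,0],[1,0.054,-0.016,0,0],[1,0.072,-0.02,0,0],[1,0.091,-0.023,0,0],[1,0.109,-0.025,0,0],[1,0.128,-0.025,0,0],[1,0.147,-0.025,0,0],[1,0.147,-0.025,0,0],[1,0.147,-0.025,0,0]]]}}

```text
clock: 16.58
tcp_pos: [0.5219, -0.1372, 0.0839]
orientation: [0.342, 3.116, -0.003]
contact_force: [5.1, -3.3, 5.5]
grip_width: 0.0215
gripper_force: 78.9
```

```bash
python3 arc2.py 1.6 2.0 8
```

```text
r 0.0769 crank 1.57 Ft -5.7 Fr 2.1
[1, 0.019, 0.001, 0, 0], [1, 0.037, 0.003, 0, 0], [1, 0.056, 0.006, 0, 0], [1, 0.074, 0.01, 0, 0], [1, 0.092, 0.014, 0, 0], [1, 0.11, 0.02, 0, 0], [1, 0.128, 0.026, 0, 0], [1, 0.145, 0.034, 0, 0],
```

>>> {"method": "play_rows", "body": {"commands": [[[1,0.019,0.001,0,0],[1,0.037,0.003,0,0],[1,0.056,0.006,0,0],[1,0.074,0.01,0,0],[1,0.074,0.01,0,0],[1,0.074,0.01,0,0]]]}}

```text
clock: 17.08
tcp_pos: [0.5094, -0.1332, 0.084]
orientation: [0.342, 3.113, -0.004]
contact_force: [11.2, -7.2, 0.0]
grip_width: 0.0218
gripper_force: 78.9
```

```bash
python3 arc2.py 1.8 2.0 4
```

```text
r 0.0769 crank 1.74 Ft -13.1 Fr 2.4
[1, 0.018, 0.005, 0, 0], [1, 0.036, 0.01, 0, 0], [1, 0.054, 0.017, 0, 0], [1, 0.071, 0.024, 0, 0],
```

>>> {"method": "play_rows", "body": {"commands": [[[1,0.018,0.005,0,0],[1,0.036,0.01,0,0],[1,0.054,0.017,0,0],[1,0.071,0.024,0,0],[1,0.071,0.024,0,0],[1,0.071,0.024,0,0]]]}}

```text
clock: 17.58
tcp_pos: [0.4966, -0.1263, 0.084]
orientation: [0.344, 3.113, -0.006]
contact_force: [9.6, -9.8, 0.1]
grip_width: 0.0216
gripper_force: 79.3
```

```bash
python3 arc2.py 2.0 2.2 4
```

```text
r 0.0767 crank 1.93 Ft -13.4 Fr 3.0
[1, 0.017, 0.008, 0, 0], [1, 0.033, 0.017, 0, 0], [1, 0.049, 0.027, 0, 0], [1, 0.065, 0.038, 0, 0],
```

>>> {"method": "play_rows", "body": {"commands": [[[1,0.017,0.008,0,0],[1,0.033,0.017,0,0],[1,0.049,0.027,0,0],[1,0.065,0.038,0,0],[1,0.065,0.038,0,0],[1,0.065,0.038,0,0]]]}}

```text
clock: 18.08
tcp_pos: [0.483, -0.1146, 0.0838]
orientation: [0.343, 3.119, -0.005]
contact_force: [1.8, -5.4, 10.1]
grip_width: 0.0215
gripper_force: 80.6
```

```bash
python3 arc2.py 2.2 2.4 4
```

```text
r 0.0764 crank 2.165 Ft -5.1 Fr 2.4
[1, 0.015, 0.011, 0, 0], [1, 0.029, 0.024, 0, 0], [1, 0.043, 0.036, 0, 0], [1, 0.056, 0.05, 0, 0],
```

>>> {"method": "play_rows", "body": {"commands": [[[1,0.008,0.005,0,0],[1,0.015,0.011,0,0],[1,0.022,0.017,0,0],[1,0.029,0.024,0,0],[1,0.029,0.024,0,0],[1,0.029,0.024,0,0]]]}}

```text
clock: 18.58
tcp_pos: [0.4777, -0.1082, 0.0837]
orientation: [0.342, 3.12, -0.005]
contact_force: [-1.2, -4.4, 13.9]
grip_width: 0.0219
gripper_force: 80.8
```

```bash
python3 arc2.py 2.3 2.4 3
```

```text
r 0.0762 crank 2.274 Ft -2.8 Fr 3.6
[1, 0.009, 0.008, 0, 0], [1, 0.018, 0.017, 0, 0], [1, 0.027, 0.026, 0, 0],
```

>>> {"method": "play_rows", "body": {"commands": [[[1,0.009,0.008,0,0],[1,0.018,0.017,0,0],[1,0.027,0.026,0,0],[1,0.027,0.026,0,0],[1,0.027,0.026,0,0]]]}}

```text
clock: 19.0
tcp_pos: [0.4737, -0.1019, 0.0837]
orientation: [0.342, 3.12, -0.005]
contact_force: [-2.0, -3.5, 14.2]
grip_width: 0.0216
gripper_force: 80.9
```

```bash
python3 arc2.py 2.4 2.45 3
```

```text
r 0.076 crank 2.372 Ft -1.9 Fr 3.5
[1, 0.004, 0.005, 0, 0], [1, 0.008, 0.009, 0, 0], [1, 0.012, 0.014, 0, 0],
```

The push has fallen to friction (about 2 N), so the follower is in the dwell. I release and rise.

>>> {"method": "play_rows", "body": {"commands": [[[0.1,0,0,0,0],[0.1,0,0,0,0],[0.1,0,0,0,0],[0.1,0,0,0,0],[0.1,0,0,0,0],[0.1,0,0,-0.08,0],[0.1,0,0,-0.2,0],[0.1,0,0,-0.35,0],[0.1,0,0,-0.5,0],[0.1,0,0,-0.6,0],[0.1,0,0,-0.6,0],[0.1,0,0,-0.6,0]]]}}

```text
clock: 20.0
tcp_pos: [0.4727, -0.0996, 0.2028]
orientation: [0.34, 3.121, -0.001]
contact_force: [-0.8, -0.4, -0.2]
grip_width: 0.038
gripper_force: 0.0
```

```bash
python3 - <<'E'
from fit import *
b=viewer.grab_frame("side");F=np.array([.5526,.0154,-1.788])
for d in viewer.trace(b,"block"):
    m=d["pixels"];ce=np.argwhere(m).mean(0)[::-1]
    if np.hypot(*(ce-(230,215)))<25:
        p,l=fit([(b,m.astype(np.float32))],BLK,[.57,.09,-1.788],.018)
        R=np.array([[np.cos(F[2]),np.sin(F[2])],[-np.sin(F[2]),np.cos(F[2])]]);print(p,l,R@(p[:2]-F[:2]),p[2]-F[2])
rb=red(b,(200,140,320,215));cb=np.argwhere(rb).mean(0)[::-1];g=back(b,cb,.092)[0];d=g[:2]-[.5376,-.062];print("grip",rb.sum(),cb,g,"crank",-.217-np.arctan2(d[1],d[0]))
save({"pixels":cv2.resize(b["pixels"][150:250,195:295],(600,600),interpolation=2)},"e1.png")
E
```

```text
[ 0.57089338  0.08820361 -1.89363446] 0.14236870408058167 [-0.07503522  0.00217439] -0.10563446193049941
grip 74 [294.16216216 167.39189189] [ 0.46926673 -0.09992078  0.092     ] crank 2.4179655774443822
```

View pics/e1.png

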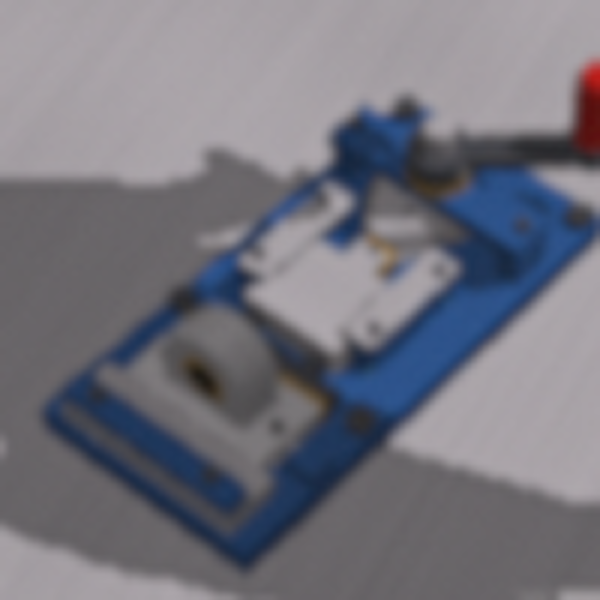

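The jaw is closed on the block at (215,375), which lies flush to the anvil. The crank has stayed at about 2.4 rad, with its grip at (590,105). I hand in.

```bash
python3 -c "
from bench import r;print(r.hand_in())"
```

```text
the job is handed in; nothing more can be done
None
```

The job is handed in: the block lies between the jaws against the end stop, with the jaw closed on it and the released crank standing still at about 2.4 rad. The push on the grip fell to about 2 N there, which points to the dwell; the 50 N clamping force itself was not measured, and the hand-in returned no verdict.

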